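# Tip the sound mortar prism onto the sample bed

### The job

Three mortar prisms stand on the bench in front of the raised sample bed; find the one that is whole (full length, no corner broken off), slide it upright until it is flat against the bed's front edge, then tip it over that edge so that it lies on its side on the bed, and slide it on until its end is flat against the stop bar at the back. Only push it, with light force: do not clamp, lift or ram it, and leave the two broken prisms and everything else where they are.

Things in the scene. Friction and masses are not known exactly. Their poses are not given: they have to be found in the camera images.
- prism: The whole prism: grey mortar bar, 40 x 40 x 160 mm, about 0.56 kg, standing on end on the bench 20 to 40 mm short of the bed. Origin: centre of its foot; z runs along its length to its top; x faces the bed at first, within some 7 degrees.
- prism_centre (a point): Centre of the whole prism, 80 mm from its foot. Sliding it takes 3 to 7 N on the bench and up to 10 N on the rubber; pushed higher than about 25 mm above the bench it rocks over instead of sliding.
- prism_top (a point): Centre of the whole prism's top end, 160 mm from its foot: the end that must meet the stop. Pushed near its top while the prism's foot is against the bed, it goes over by itself once it leans some 25 degrees, and comes to rest with its foot end jutting about 50 mm out over the bed's front edge.
- chipped: Broken prism of the same mortar, 40 x 40 x 160 mm, one top corner broken away over the upper 52 mm, leaving 16 mm of its width at the top. Stands on end; origin at the centre of its foot, z up. Leave it.
- half: Broken half of a prism, 40 x 40 mm and only about 94 mm tall. Stands on end; origin at the centre of its foot, z up. Leave it. The three stand side by side about 120 mm apart, in any order.
- bed: Fixed sample bed: aluminium slab with a black rubber top, 175 mm deep (its x, pointing away from the prisms), 420 mm wide (y), top 25 mm above the bench. Origin on the bench at the foot of its front edge, mid width. The front face is the plane x = 0 in its frame.
- front_edge (a point): Middle of the bed's top front edge (the edge to tip over), 25 mm above the bench; axes as the bed's.
- stop: Stop bar fixed along the back of the bed over its full width, 10 mm thick, top 22 mm above the bed's rubber. Same origin and axes as the bed.
- stop_face (a point): Middle of the stop bar's front face, 165 mm behind the bed's front face and 10 mm above the rubber; axes as the bed's.
- microscope: Bystander: black handheld microscope, 40 x 46 mm, 142 mm tall, standing; origin under its middle.
- glass_plate: Bystander: glass plate 150 x 150 x 5 mm, lying on the bench; origin under its middle.
- water: Bystander: white bottle, 60 mm across, 150 mm tall; origin under its middle.

How it is judged:
By the outcome, as a careful person would: the job done as asked, in the order asked, and still so for the second after the job is handed in, with the robot touching nothing.
It also fails if it takes over 58 s, if anything falls off the work surface, if the arm or the gripper's body presses on something with over 40 N, if the wrist force passes 120 N, or if a joint passes its speed limit or range.

### The arm

A 6-joint arm with a two-finger parallel gripper is mounted at the origin on the work surface. World frame = base frame: x ahead of the robot, y to its left, z up, the work surface at z = 0. Lengths are in mm, angles in rad, forces in N, time in s.
With the tool pointing down it reaches from about 275 to 725 mm from the base axis. Payload 5.6 kg.
Tool frame: the origin (TCP) lies at the very end of the fingers, on their centre line; the grasp point (between the pads) lies 19 mm behind it; z points along the fingers, y is the line along which they close (so a half turn about z gives the same grasp; the last joint's range is limited). The gripper opens to 85 mm and grips with 20 to 120 N. Pads are 22 mm wide; open, the fingers measure 114 mm over their backs; the gripper's body (76 mm by 85 mm) begins 54 mm behind the grasp point. The pads swing forward as they close: fully open they stand 13 mm farther back than shut.
Start: joints at [-0.951, 0.255, 0.108, 0, -1.424, -0.285], TCP at [180.738, -519.448, 231.283] pointing down, gripper open.
Joint ranges: [-2.95, 2.95], [-1.21, 1.97], [-1.09, 1.5], [-2.87, 1.71], [-2.94, -0.07], [-3.05, 3.05]. Speed limits (rad/s): [2.57, 2.57, 3.14, 3.14, 3.14, 3.14].

### API

Orientations are given as [roll, pitch, yaw] about the fixed x, y, z axes, in that order (R = Rz(yaw) Ry(pitch) Rx(roll)).
In Python, from bench import robot, get_image gives the robot as it stands.
- The arm moves only by the shell command python3 -m crank 'ROWS' [FORCE]. ROWS is text: rows parted by semicolons, each of 5 numbers parted by spaces: the finger opening in m, from 0 to 0.0854, then the shift along the tool's x, y, z in m, then the turn about the tool's z in units of 5 degrees (1.0 is 5 degrees). A call has 1 to 20 rows; each row is the pose to reach, as a shift and turn from the pose commanded when the call began, along the tool's axes at that moment; what a row does not reach only later rows make up. A row lasts 1/8 s, in which the tool goes at most 62.5 mm and 10.7 degrees, less where a joint would pass 70% of its speed; a pose out of reach is approached as far as the arm can. A call with a gripper value outside its range is refused whole. The fingers move at their own pace and stop on an object; FORCE is the grip in N (left out, the last holds). Time passes only in rows, so rows that repeat a pose let the fingers close. It gives the time, the measured TCP pose, the force, the opening and the grip force at its end, in the units of the state.
- robot.get_state(): the state, without advancing time (a new reading comes with each control period).
- get_image(name): name is "side" or "top"; returns a dict with "image" (480x640x3 uint8, red, green, blue), "intrinsics" (3x3 intrinsics, pixels), "origin" and "rotation" of the camera in the world. Camera axes: x right, y down, z forward; pixel columns grow to the right and rows downward; lengths in mm; the calibration is good to about 2 mm. A picture is of the moment at which its call begins. There is no depth.
- robot.close_job(): hands the job in; it is judged then, once.
The state is a dict: "clock": time; "joint_pos": joint angles; "qd": joint speeds; "effort": joint torques, N m; "tool_pos": TCP position; "tcp_rot": TCP orientation; "wrist_force": force on the tool from outside, world axes, zero at the start; "ft_torque": the same for the moment, N m; "width": opening from 0.0 (shut) to 1.0 (fully open); "gripper_force": force on a finger pad.
Only numpy, scipy, OpenCV 4.12 (cv2) and the standard library are available. Lean on these libraries where they do the work, as an engineer would, in place of code of your own. Each camera call takes 0.05 s, during which the arm holds its last target. There are 200 camera calls.

## Working session

There is one attempt and no reset: what is moved stays moved. The work goes in short steps, Python scripts to look and compute and a shell command to move; the robot and the scene stay as the last step left them, time stands still between calls to the robot, and variables do not carry over. Pictures are saved under pics/ and viewed, at most 10 in all, crops included, and the job is handed in when it is done.

```bash
mkdir -p pics; python3 - <<'E'
from bench import robot,get_image
import cv2,numpy as np
np.set_printoptions(precision=3,suppress=True)
for n in("side","top"):
    d=get_image(n);cv2.imwrite(f"pics/{n}0.png",d["image"][:,:,::-1]);print(n,d["intrinsics"],d["origin"],d["rotation"])
print(robot.get_state())
E
```

```text
side [[472.441   0.    313.531]
 [  0.    472.441 241.176]
 [  0.      0.      1.   ]] [ 339.181  764.676 1086.961] [-2.437  0.005 -2.83 ]
top [[551.077   0.    320.486]
 [  0.    551.077 242.038]
 [  0.      0.      1.   ]] [ 456.447  -34.483 1359.19 ] [-3.029  0.014 -1.576]
{'clock': 0.1, 'joint_pos': array([-0.951,  0.256,  0.107, -0.   , -1.424, -0.285]), 'qd': array([-0.001, -0.003,  0.002, -0.001, -0.001,  0.001]), 'effort': array([ -0.004, -38.76 ,  23.847,   5.378,  -0.004,  -0.   ]), 'tool_pos': array([ 180.616, -519.044,  230.493]), 'tcp_rot': array([ 3.14 , -0.   , -2.807]), 'wrist_force': array([-0.871, -0.803, -0.262]), 'ft_torque': array([-0.034,  0.007,  0.03 ]), 'gripper_force': 0.0, 'width': 1.0001447342205931}
```

View pics/side0.png

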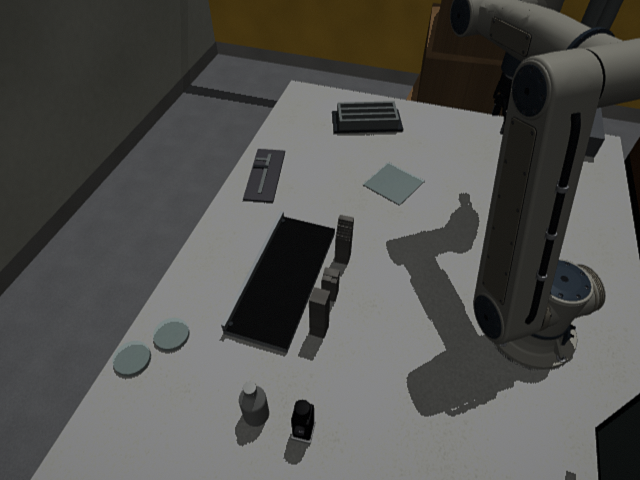

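View pics/top0.png

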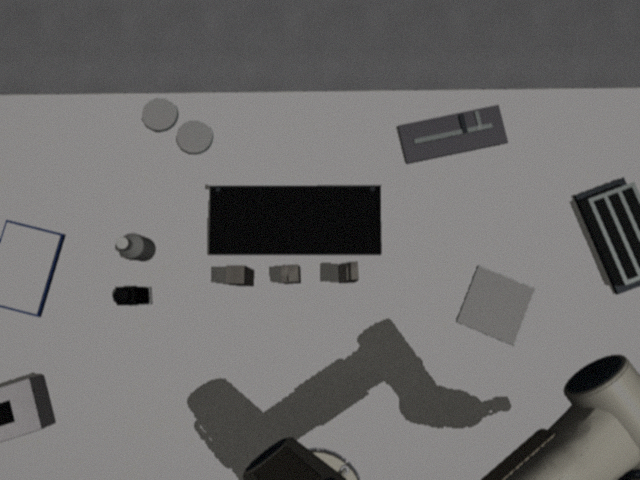

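The side view shows the three prisms at about (319,313), (330,283) and (344,238) in front of the black bed. In the top view they are at (232,275), (285,273) and (340,272). The middle one looks short. I'll enlarge both views.

```bash
python3 - <<'E'
import cv2,numpy as np
a=cv2.imread("pics/side0.png")[200:350,215:365];b=cv2.imread("pics/top0.png")[175:295,200:390]
a=cv2.resize(a,None,fx=4,fy=4,interpolation=cv2.INTER_CUBIC);b=cv2.resize(b,None,fx=4,fy=4,interpolation=cv2.INTER_CUBIC)
a=np.clip(a*1.6,0,255);b=np.clip(b*1.6,0,255)
cv2.imwrite("pics/a.png",a);cv2.imwrite("pics/b.png",b)
E
```

```text
[ WARN:0@0.098] global loadsave.cpp:1063 imwrite_ Unsupported depth image for selected encoder is fallbacked to CV_8U.
```

View pics/a.png

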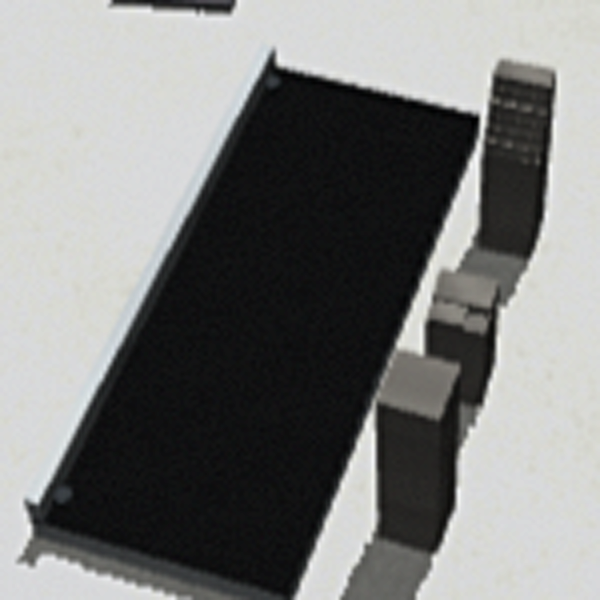

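View pics/b.png

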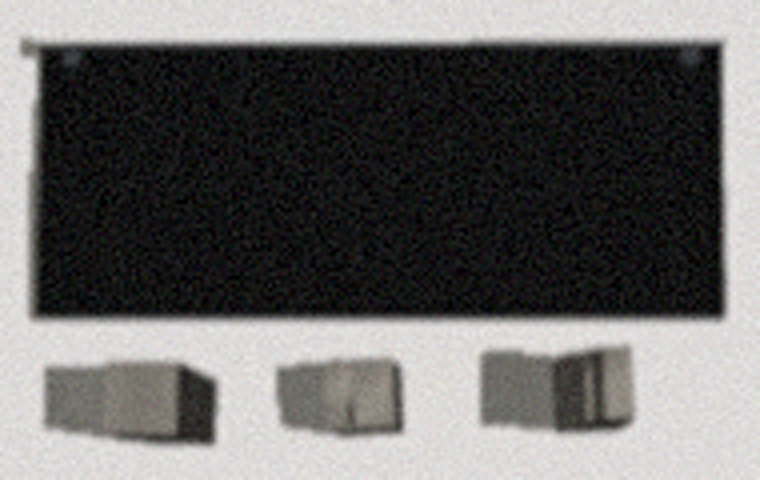

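The left prism (largest y) is whole: in the top crop its full top face has corners at about (106,362), (178,362), (184,436) and (104,433). The middle one is short, and the right one has a chipped corner. Next I'll compute positions.

```bash
cat > h.py <<'E'
from bench import robot,get_image
import cv2,numpy as np
from scipy.spatial.transform import Rotation as R
np.set_printoptions(precision=2,suppress=True)
def ray(d,p,z):
    p=np.atleast_2d(p).astype(float);q=np.c_[p,np.ones(len(p))]@np.linalg.inv(d["intrinsics"]).T
    M=np.array(d["rotation"]);M=M if M.shape==(3,3) else R.from_euler("xyz",M).as_matrix()
    v=q@M.T;o=np.array(d["origin"]);return o+v*((z-o[2])/v[:,2])[:,None]
def avg(n,k=6):
    d=get_image(n);d["image"]=np.mean([d["image"]]+[get_image(n)["image"] for _ in range(k-1)],0).astype(np.uint8);return d
E
python3 - <<'E'
from h import *
d=avg("top");g=cv2.cvtColor(d["image"],cv2.COLOR_RGB2GRAY)
print(g[262:286:2,206:260:2])
c=lambda *p:np.array(p)/4+[200-.375,175-.375]
print("front edge",ray(d,c((34,318),(724,317)),25))
print("stop top",ray(d,c((40,43),(720,42)),47))
print("top face",ray(d,c((106,362),(178,362),(184,436),(104,433)),160))
print("foot",ray(d,c((215,380),(215,442)),0))
m=((g<135)&(g>20)).astype(np.uint8)
s=get_image("side");c2=lambda *p:np.array(p)/4+[215-.375,200-.375]
print("side top",ray(s,c2((395,350),(460,362),(447,420),(380,402)),160)); print("side foot",ray(s,c2((380,538),(433,552),(455,513)),0))
print("side bed",ray(s,c2((477,117),(290,599)),25))
cv2.imwrite("pics/c.png",cv2.resize(d["image"][255:295,195:270],None,fx=10,fy=10,interpolation=cv2.INTER_CUBIC))
E
```

```text
[[139 135 137 135 137 138 137 138 136 137 136 137 138 137 135 136 136 138
  138 138 136 136 135 136 135 137 137]
 [136 135 137 137 138 137 137 136 137 138 131 126 127 125 127 126 129 126
  125 131 136 138 136 136 136 136 135]
 [136 140 131 108 110 108 112 110 111 110  94  84  85  80  77  80  80  82
   84  72  86 122 133 136 135 136 135]
 [137 138 122  69  69  69  69  71  71  66  74  76  74  73  73  73  73  76
   79  52  27  49  87 119 135 138 137]
 [138 137 123  74  68  69  69  68  70  69  75  78  76  71  73  72  75  75
   80  50  26  25  27  47 106 135 135]
 [137 137 123  70  65  68  70  68  70  70  75  78  77  73  73  73  74  80
   78  48  25  27  28  27 103 137 136]
 [137 137 124  68  68  71  68  70  70  70  77  78  75  72  74  74  72  76
   80  47  28  28  30  28 104 139 139]
 [136 135 125  67  69  71  73  71  69  68  77  77  74  73  75  74  77  77
   79  48  26  29  26  28 103 140 137]
 [134 137 123  66  69  70  68  71  70  69  78  78  75  74  73  76  74  77
   79  45  26  28  29  29 110 139 135]
 [137 137 125  70  69  66  67  67  70  71  78  76  75  74  75  74  77  76
   79  42  25  27  27  32 124 138 137]
 [135 135 132 105 107  87  77  82  79  68  74  74  71  67  69  72  72  73
   76  41  25  26  27  32 123 135 138]
 [135 137 136 137 138 132 131 130 125 108 106  94  65  61  60  47  39  38
   40  31  30  32  28  33 120 138 136]]
front edge [[ 579.53  257.85   25.  ]
 [ 577.59 -162.06   25.  ]]
stop top [[ 745.34  252.42   47.  ]
 [ 742.7  -160.39   47.  ]]
top face [[542.7  188.38 160.  ]
 [542.48 148.96 160.  ]
 [502.14 145.26 160.  ]
 [504.   188.91 160.  ]]
foot [[542.68 150.4    0.  ]
 [504.44 150.06   0.  ]]
side top [[541.74 152.88 160.  ]
 [502.47 149.39 160.  ]
 [498.06 190.41 160.  ]
 [538.79 190.45 160.  ]]
side foot [[540.67 190.49   0.  ]
 [505.04 189.74   0.  ]
 [499.75 158.15   0.  ]]
side bed [[ 577.76 -157.66   25.  ]
 [ 575.76  260.86   25.  ]]
```

View pics/c.png

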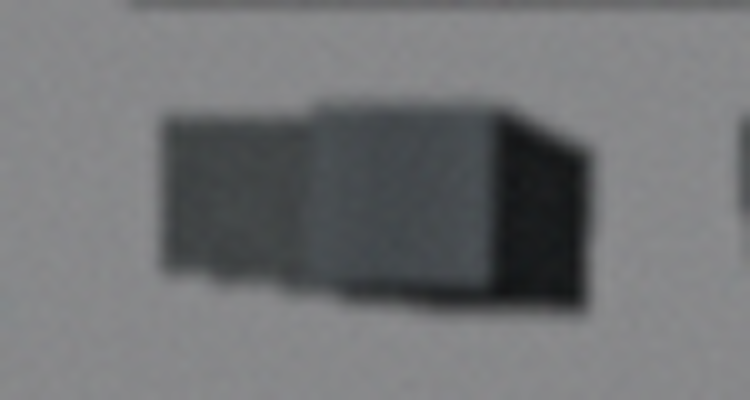

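The prism is centred at about (522,169), with its near face at x≈502 and a yaw of about -2°. The bed front is at x≈578, square to the world, and the stop is at x≈743. I'll go behind the prism with the fingers opening along world x, so that a finger's back pushes it and the gripper body stays clear.

```bash
python3 -m crank '0.085 -0.433 0.578 0 -14.16;0.085 -0.433 0.578 0 -14.16;0.085 -0.433 0.578 0 -14.16;0.085 -0.433 0.578 0 -14.16;0.085 -0.433 0.578 0 -14.16;0.085 -0.433 0.578 0 -14.16;0.085 -0.433 0.578 0 -14.16;0.085 -0.433 0.578 0 -14.16;0.085 -0.433 0.578 0 -14.16;0.085 -0.433 0.578 0 -14.16;0.085 -0.433 0.578 0 -14.16;0.085 -0.433 0.578 0 -14.16;0.085 -0.433 0.578 0 -14.16;0.085 -0.433 0.578 0 -14.16;0.085 -0.433 0.578 0 -14.16;0.085 -0.433 0.578 0 -14.16;0.085 -0.433 0.578 0 -14.16;0.085 -0.433 0.578 0 -14.16'
```

```text
clock: 2.7
tool_pos: [399.8, 168.5, 231.4]
tcp_rot: [-3.141, 0.0, -1.571]
wrist_force: [0.2, -0.5, -0.7]
width: 0.993
gripper_force: 0.0
```

```bash
python3 -m crank '0.085 0 0 0.06 0;0.085 0 0 0.12 0;0.085 0 0 0.17 0;0.085 0 0 0.21 0;0.085 0 0 0.222 0;0.085 0 0 0.222 0;0.085 0 0 0.222 0'; python3 - <<'E'
from h import *
d=get_image("side");i=d["image"][150:350,230:450][:,:,::-1];i=cv2.resize(i,None,fx=3,fy=3,interpolation=cv2.INTER_CUBIC)
cv2.imwrite("pics/d.png",np.clip(i.astype(float)*2,0,255).astype(np.uint8))
E
```

```text
clock: 3.58
tool_pos: [401.0, 169.7, 10.9]
tcp_rot: [-3.139, 0.002, -1.571]
wrist_force: [0.3, -0.1, -0.4]
width: 0.996
gripper_force: 0.0
```

View pics/d.png

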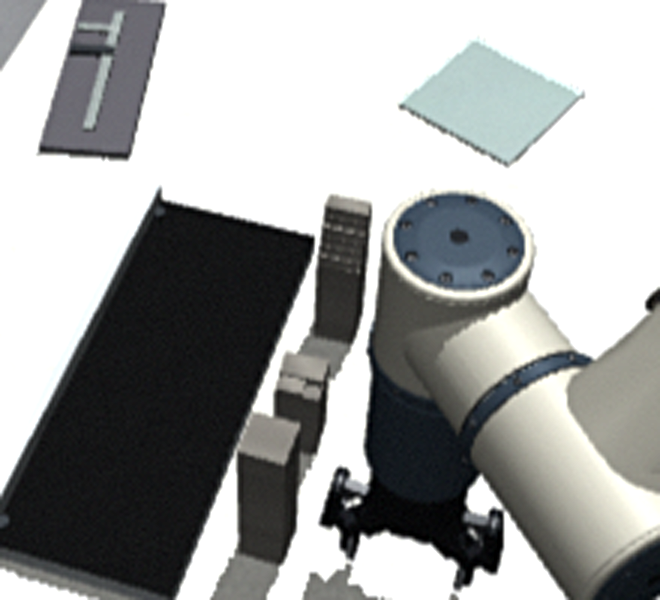

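The side view shows a linkage gripper. Its knuckles (crop (325,505) and (502,540)) seem to stand outside the fingertips (crop (345,550) and (467,578)). I'll measure the profile in the plane y=170 before touching anything.

```bash
python3 - <<'E'
from h import *
d=get_image("side")
o=np.array(d["origin"])
for n,c in dict(kl_bot=(325,520),kl_top=(333,470),kl_mid=(322,505),tipL_out=(343,550),tipL_in=(352,555),tipR_in=(458,580),tipR_out=(468,578),kr_out=(502,540),kr_top=(502,510)).items():
    for y in(160,169.7,181):
        p=np.array(c)/3+[230-.33,150-.33]
        a=ray(d,p,0)[0];t=(y-o[1])/(a[1]-o[1]);q=o+t*(a-o);print(n,y,q[0]-401,q[2])
print(robot.get_state()["tool_pos"])
i=d["image"][285:355,325:410][:,:,::-1]
cv2.imwrite("pics/e.png",np.clip(cv2.resize(i,None,fx=9,fy=8,interpolation=cv2.INTER_CUBIC).astype(float)*2.5,0,255).astype(np.uint8))
E
```

```text
kl_bot 160 73.5487192617046 40.653493735950406
kl_bot 169.7 71.37720429982062 57.43797596422746
kl_bot 181 68.84750130298676 76.99103258067396
kl_top 160 69.74545146975163 120.27957641161197
kl_top 169.7 67.63494715461172 135.78672581257354
kl_top 181 65.1763184163558 153.85175552709597
kl_mid 160 76.95089296378438 63.12219912659236
kl_mid 169.7 74.72480156151977 79.54624650716187
kl_mid 181 72.1315198248609 98.67941510514515
tipL_out 160 55.91083251026964 -0.5125327471089349
tipL_out 169.7 54.02225815019642 16.93231999331715
tipL_out 181 51.822166369904835 37.25467421670032
tipL_in 160 47.64979850042363 -4.702063468311053
tipL_in 169.7 45.89374466093568 12.809996209105975
tipL_in 181 43.84803245617127 33.21064304980882
tipR_in 160 -44.94827229124792 3.1439438350400906
tipR_in 169.7 -45.218901360437144 20.530140700233233
tipR_in 181 -45.534170276090606 40.78416385246919
tipR_out 160 -52.68082366154994 11.019429047643825
tipR_out 169.7 -52.82740993757022 28.27929022665171
tipR_out 181 -52.998175393140286 48.38613881663014
kr_out 160 -72.00448311326215 84.69351602981214
kr_out 169.7 -71.84108623135074 100.7715241443143
kr_out 181 -71.65073728644359 119.50157483440455
kr_top 160 -66.3348960002183 127.86934497948812
kr_top 169.7 -66.26244858478145 143.25474205737032
kr_top 181 -66.17805108020042 161.17793659139807
[400.74 169.54  10.69]
```

View pics/e.png

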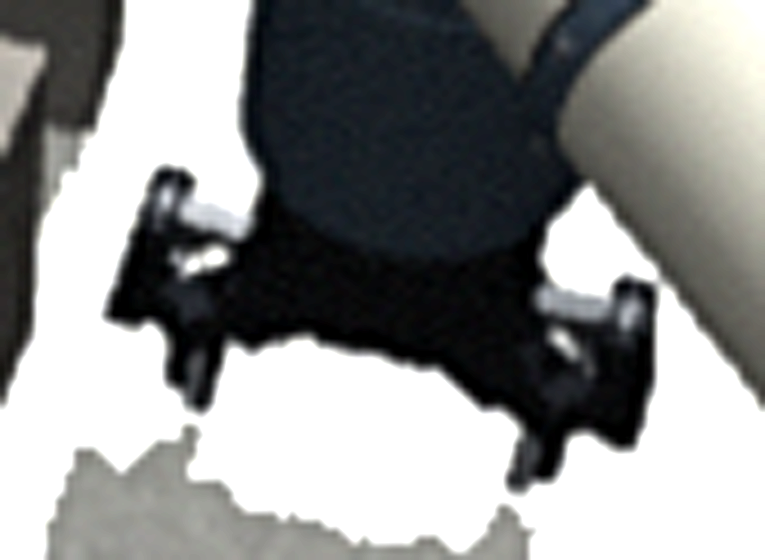

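The knuckles stand about 18 mm proud of the finger backs, from about 50 mm above the tip. A finger's back would therefore touch high first and topple the prism.

Instead I'll turn the tool so the fingers open along world y. The flat side of one finger can then push the prism low down, near its centre line, with the gripper body passing just left of the prism.

```bash
python3 -m crank '0.085 -0.01 0 -0.01 -2;0.085 -0.03 0 -0.01 -4;0.085 -0.05 0 -0.01 -6;0.085 -0.065 0 -0.01 -8;0.085 -0.065 0 -0.01 -10;0.085 -0.065 0 -0.01 -12;0.085 -0.065 0 -0.01 -14;0.085 -0.065 0 -0.01 -16;0.085 -0.065 0 -0.01 -18;0.085 -0.065 0 -0.01 -18;0.085 -0.065 0 0.005 -18;0.085 -0.065 0 0.005 -18'
python3 - <<'E'
from h import *
d=get_image("top")
print("scope top",ray(d,(118,296),142)," half top",ray(d,[(292,265),(300,282)],94))
E
python3 -m crank '0.085 0.02 0 0 0;0.085 0.04 0 0 0;0.085 0.05 0 0 0;0.085 0.05 0 0 0;0.085 0.05 0 0 0'
```

```text
clock: 5.18
tool_pos: [399.4, 233.3, 4.0]
tcp_rot: [3.141, 0.001, -0.004]
wrist_force: [-0.5, 0.2, 0.3]
width: 0.998
gripper_force: 0.0
scope top [[477.03 430.32 142.  ]]  half top [[546.86  48.65  94.  ]
 [507.7   30.25  94.  ]]
clock: 5.85
tool_pos: [449.2, 233.6, 4.3]
tcp_rot: [3.142, 0.0, -0.001]
wrist_force: [-1.4, -0.2, 0.1]
width: 0.995
gripper_force: 0.0
```

```bash
python3 -m crank '0.085 0.012 0 0.002 0;0.085 0.024 0 0.004 0;0.085 0.031 0 0.004 0;0.085 0.031 0 0.004 0;0.085 0.031 0 0.004 0'; python3 -m crank '0.085 0.003 0 0 0;0.085 0.006 0 0 0;0.085 0.009 0 0 0;0.085 0.012 0 0 0;0.085 0.014 0 0 0'
python3 - <<'E'
from h import *
d=get_image("top");i=d["image"][200:310,180:310][:,:,::-1]
cv2.imwrite("pics/f.png",np.clip(cv2.resize(i,None,fx=6,fy=5.4,interpolation=cv2.INTER_CUBIC).astype(float)*2,0,255).astype(np.uint8))
s=get_image("side");i=s["image"][240:370,270:400][:,:,::-1]
cv2.imwrite("pics/g.png",np.clip(cv2.resize(i,None,fx=4.5,fy=4.5,interpolation=cv2.INTER_CUBIC).astype(float)*2,0,255).astype(np.uint8))
a=cv2.imread("pics/f.png");b=cv2.imread("pics/g.png");a=cv2.resize(a,(400,400));b=cv2.resize(b,(400,400))
cv2.imwrite("pics/fg.png",np.hstack([a,b]))
E
```

```text
clock: 6.48
tool_pos: [480.6, 233.6, 0.1]
tcp_rot: [3.141, 0.0, -0.001]
wrist_force: [-0.4, 0.8, 0.6]
width: 0.995
gripper_force: 0.0
clock: 7.1
tool_pos: [494.0, 233.6, 0.1]
tcp_rot: [3.141, 0.002, -0.001]
wrist_force: [-6.4, 1.1, 4.5]
width: 0.998
gripper_force: 1.8
```

View pics/fg.png

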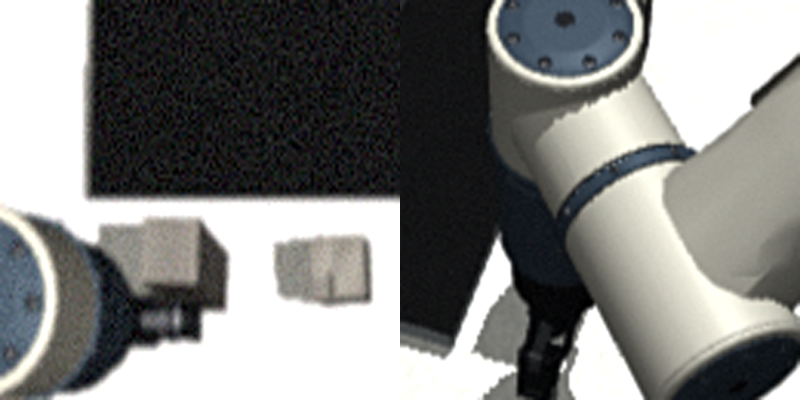

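The finger touched at tool x≈490, and the prism now slides upright at about 6 N. In the left half of the picture its top face is at about (145–205, 220–270). I'll push on and track the prism's right and far top edges.

```bash
cat >> h.py <<'E'
def track(k=3,z=160):
    d=avg("top",k);g=cv2.GaussianBlur(cv2.cvtColor(d["image"],cv2.COLOR_RGB2GRAY),(3,3),0).astype(float)
    P=[]
    # far edge: bench (137) -> top face (77); columns 228..246
    for c in range(229,243):
        col=g[256:285,c];r=np.where((col[:-1]>100)&(col[1:]<=100))[0]
        if len(r): i=r[0];P.append((c,256+i+(col[i]-100)/(col[i]-col[i+1])))
    far=ray(d,P,z);a=np.polyfit(far[:,1],far[:,0],1);print("far edge x@mid %.1f yaw %.1f"%(np.median(far[:,0]),-np.degrees(np.arctan(a[0]))))
    Q=[];r0=int(np.median([p[1] for p in P]))
    for r in range(r0+3,r0+15):
        row=g[r,236:262];i=np.where((row[:-1]>52)&(row[1:]<=52))[0]
        if len(i): i=i[0];Q.append((236+i+(row[i]-52)/(row[i]-row[i+1]),r))
    e=ray(d,Q,z);a=np.polyfit(e[:,0],e[:,1],1);print("right edge y %.1f yaw %.1f n %d"%(np.median(e[:,1]),np.degrees(np.arctan(a[0])),len(Q)))
    return d
E
python3 -c "
from h import *
track()"
python3 -m crank '0.085 0.002 0 0 0;0.085 0.004 0 0 0;0.085 0.006 0 0 0;0.085 0.008 0 0 0;0.085 0.01 0 0 0;0.085 0.01 0 0 0'
python3 -c "
from h import *
track()"
```

```text
far edge x@mid 554.8 yaw -1.7
right edge y 149.0 yaw -3.5 n 12
clock: 8.1
tool_pos: [504.2, 233.6, 0.3]
tcp_rot: [3.141, 0.001, -0.001]
wrist_force: [-4.6, 1.6, 3.4]
width: 0.994
gripper_force: 1.7Traceback (most recent call last):
  File "<string>", line 3, in <module>
    track()
    ~~~~~^^
  File "h.py", line 18, in track
    far=ray(d,P,z);a=np.polyfit(far[:,1],far[:,0],1);print("far edge x@mid %.1f yaw %.1f"%(np.median(far[:,0]),-np.degrees(np.arctan(a[0]))))
  File "h.py", line 6, in ray
    p=np.atleast_2d(p).astype(float);q=np.c_[p,np.ones(len(p))]@np.linalg.inv(d["intrinsics"]).T
                                       ~~~~~~~~~~~~~~~~~~~~~~~~^~~~~~~~~~~~~~~~~~~~~~~~~~~~~~~~~
ValueError: matmul: Input operand 1 has a mismatch in its core dimension 0, with gufunc signature (n?,k),(k,m?)->(n?,m?) (size 3 is different from 1)
```

```bash
python3 - <<'E'
from h import *
d=avg("top",3);g=cv2.cvtColor(d["image"],cv2.COLOR_RGB2GRAY)
print(g[250:280,222:260:2])
E
```

```text
[[  6   7  12   9   7  12  14   6  10  13  11   6   9  11  10   8  14   9
   10]
 [ 10   7  14  17  20  16   9  14  14   8  11   9   6   7   8  12   6  12
   10]
 [ 12   9   9  36  44  33  30  25  26  21  19  11   6  10  10  12   9   9
   13]
 [ 28  28  27  56  63  57  53  55  48  40  37  30  19  29  28  24  24  26
   27]
 [ 70  66  65  72  74  72  73  69  70  64  62  58  44  66  67  67  68  69
   67]
 [106  99 104  87  84  78  75  73  73  77  77  74  55  96 112 111 116 111
  106]
 [104 105 101  85  79  76  73  76  75  75  79  80  53 102 136 132 135 134
  135]
 [ 85  84  85  84  79  79  74  74  75  74  75  82  41  87 140 139 141 141
  139]
 [ 72  73  73  79  80  79  73  75  76  79  80  78  40  64 134 141 139 137
  142]
 [ 72  69  69  80  77  76  73  76  76  75  78  77  34  42 112 140 138 138
  141]
 [ 74  70  73  82  75  75  73  73  74  76  80  77  34  28  85 134 139 138
  136]
 [ 69  72  72  80  75  75  73  73  73  76  80  75  36  27  54 128 139 138
  139]
 [ 69  68  74  80  75  75  74  76  75  75  81  71  32  26  38 110 138 140
  139]
 [ 66  73  71  82  74  78  74  74  77  79  78  
[... 630 characters left out ...]
  53  55  59  67  45  28  31  28  25  83 137
  139]
 [ 67  73  65  40  21  24  29  31  35  40  48  34  25  26  27  27  86 137
  139]
 [ 57  73  70  53  28  20  16  20  21  25  29  22  25  28  29  35 100 139
  139]
 [ 42  72  72  66  41  19  17  18  18  17  17  20  24  27  28  33 104 135
  138]
 [ 33  67  67  68  52  26  21  20  18  19  17  24  21  27  30  30 106 138
  137]
 [ 24  52  49  52  49  37  19  22  19  18  16  17  18  25  26  33 112 140
  138]
 [ 12  25  28  30  34  42  22  23  18  13  16  17  20  25  29  33 123 141
  139]
 [ 11   1   7   8  14  36  23  17  18  13  14  15  21  22  25  35 127 139
  138]
 [ 12   4  11   8   9  23  18  18  17   6  11  13  17  22  24  37 124 140
  138]]
```

```bash
python3 - <<'E'
from h import *
d=get_image("top")
print(ray(d,(253.7,266.5),0),ray(d,[(246,253.8),(244,271.8),(228,252.3),(228,270.5)],160), ray(d,(250,254),25),robot.get_state()["tool_pos"])
# same on initial image
print("init",ray(d,[(253.5,269.8)],0),ray(d,[(245,265.8),(244.2,284)],160))
E
```

```text
[[550.41 149.66   0.  ]] [[567.29 145.12 160.  ]
 [527.89 149.08 160.  ]
 [570.83 184.67 160.  ]
 [530.93 184.11 160.  ]] [[579.22 155.57  25.  ]] [504.23 233.64   0.31]
init [[542.24 150.09   0.  ]] [[540.99 147.03 160.  ]
 [501.34 148.36 160.  ]]
```

The foot has moved about 9 mm and the yaw is about -5°. The top leads the foot by about 17 mm, so the prism leans roughly 6° on the knuckle, against a balance limit of about 14°. I'll push slowly and check that the lean doesn't grow.

```bash
cat > t.py <<'E'
from h import *
d=avg("top",3);g=cv2.cvtColor(d["image"],cv2.COLOR_RGB2GRAY)
print(g[240:282:1,222:262:2]);print(robot.get_state()["tool_pos"])
E
python3 -m crank '0.085 0.001 0 0 0;0.085 0.002 0 0 0;0.085 0.003 0 0 0;0.085 0.004 0 0 0;0.085 0.005 0 0 0;0.085 0.006 0 0 0;0.085 0.007 0 0 0;0.085 0.008 0 0 0'; python3 t.py
```

```text
clock: 9.45
tool_pos: [512.0, 233.8, 0.5]
tcp_rot: [-3.142, 0.001, -0.001]
wrist_force: [-7.6, 1.9, 6.1]
width: 0.992
gripper_force: 2.6
[[  7   4  13   8  12   9  11   9  15  12  14  14   9  12  13   8   8   5
   11   8]
 [  5  11  10  11   9  12  11   8  13   9  11  11  12  11  15  14  14  13
   11  13]
 [ 11  12  13   9  16  10  11  14  10   9  14  11  10  11   7  13  12  11
   15  12]
 [ 11   7   9  10  10  10  11  13  10   6  13  12  10  11   7  11  11  10
   12  11]
 [ 14  12  11  10  10  14  12  10   9   9  12  14   8  11  12   8  15  14
   10   9]
 [  5   4  15   7  14  15   6   9  11   9  14   9   7  13  13  13   9   9
   12   9]
 [ 11   8  13  12  24  22  21   9  14   9  12   9  10  15  12   9   8   7
   12  11]
 [ 15  13  15  14  47  53  39  29  22  20  15  11   9  12  15  10  12   8
    4   5]
 [  7   7   9  16  69  71  59  52  48  39  30  29  23   9  14   6  11   8
   11   6]
 [  5  12  12  25  71  82  76  70  69  62  54  54  46  18   7  12  11   7
    9  15]
 [  4   3  11  27  77  79  75  76  73  71  73  73  65  32   6  11  12   9
   10  11]
 [  3   1   4  36  79  78  7
[... 1930 characters left out ...]
10  20  19  21  26  53  31  22  22  17  12  13  20  24  27  31 115 139
  136 136]
 [ 13   3  12  10  14  39  27  18  19  13  12  12  19  24  26  30 120 140
  137 136]
 [ 10   2   5   9  15  23  16  26  23   5   7   6  15  22  27  38 125 138
  137 140]
 [ 12  10  24  27  23  28  25  42  38  15   0   5  20  17  16  50 130 142
  137 140]
 [ 15   9  37  41  42  44  45  53  54  17  13  13  33  27  22  55 135 139
  140 139]
 [ 15   6  44  53  54  55  50  67  62  21  15  16  70  58  53  75 136 138
  138 138]
 [ 13   7  45  55  55  53  50  63  58  23  10  21 105 107  98 109 139 139
  138 137]
 [ 10  10  33  45  44  51  36  54  47  14  18  28 122 132 133 136 139 140
  139 139]]
[512.09 233.8    0.5 ]
```

The yaw is about -9° and the lean about 8°, because the knuckle leads on the turned face. I'll turn the tool clockwise by the same angle so the finger takes the load again, and then continue. The bed will square the prism up.

```bash
python3 -m crank '0.085 0 -0.001 0 0.3;0.085 0.002 -0.002 0 0.8;0.085 0.004 -0.002 0 1.2;0.085 0.006 -0.002 0 1.6;0.085 0.007 -0.002 0 1.6;0.085 0.008 -0.002 0 1.6;0.085 0.009 -0.002 0 1.6;0.085 0.010 -0.002 0 1.6;0.085 0.011 -0.002 0 1.6'; python3 t.py
```

```text
clock: 10.72
tool_pos: [523.8, 235.7, 0.3]
tcp_rot: [-3.142, 0.0, -0.14]
wrist_force: [-3.6, 3.4, 0.8]
width: 0.994
gripper_force: 1.5
[[ 11  12   8  10   7   9  11   8  11  11  11   9  10   9  12  13  13  10
   11   6]
 [ 12  10  10  16   5  12  12  13  11  14   9  11  11   8  10  12  12  13
   13  10]
 [ 12  15  16  13   9  12  12  12   9   9   6   9  10   7  13   8   8   5
   11   8]
 [ 13   8  13  12  17   8   9  13  11  10  10   6   7  11  13  11  13   9
   13  11]
 [ 13  11  11  18   9  11  14   9   9   5  13  12  11  10  10  16  11  14
   11   7]
 [  8  10  11   5  12  13  10   8  12   7  10   7  13  10  14  10  13  12
   10  14]
 [ 10  10  10   9  14  30  24  20  14   7   7  15  15   9  11   8   9  11
   13  11]
 [ 13  12   4   8  20  54  49  35  23  18  15   9  10  17  10  13  12  10
   15  14]
 [ 11  15  14  12  27  71  72  57  46  37  26  16  14   6  10  11   8  11
    7  13]
 [ 14  10   7   7  35  79  76  75  67  57  50  40  27  18  11  14   8  12
   15   7]
 [  8   7  12   9  41  81  77  73  74  73  70  62  52  39  13   8   6  12
    7   6]
 [  5   9   3  10  54  80  81 
[... 1928 characters left out ...]
13  11  23  17  13  19  18  23  15   8   8  16  16  22  27  31 113 140
  139 138]
 [  8  12  44  35  36  35  19  32  19   6  11   9  16  19  28  40 125 138
  138 139]
 [  2  24  49  52  47  54  33  55  22   5   6  16  28  16  21  49 131 139
  143 136]
 [  7  22  53  58  55  58  43  75  29  10  12  38  63  39  23  66 136 137
  138 139]
 [  2  20  52  55  53  57  46  84  31  12  15  59 106  81  49  81 138 138
  141 136]
 [  6  18  35  39  46  48  42  77  26  15  22  73 133 119  98 109 140 138
  138 137]
 [  8  13  17  19  38  37  31  61  23  13  17  81 141 135 130 131 140 141
  141 137]
 [ 14   2   9   6  24  23  21  38  14   8  17  92 142 139 139 138 141 137
  138 134]]
[523.85 235.73   0.34]
```

```bash
cat > t.py <<'E'
from h import *
import sys
d=avg("top",3);g=cv2.GaussianBlur(cv2.cvtColor(d["image"],cv2.COLOR_RGB2GRAY),(3,3),0).astype(float)
def cross(v,t,down=True):
    i=np.where((v[:-1]>t)&(v[1:]<=t) if down else (v[:-1]<=t)&(v[1:]>t))[0]
    return None if not len(i) else i[0]+(v[i[0]]-t)/(v[i[0]]-v[i[0]+1])
T=[(c,235+e) for c in range(234,246) if (e:=cross(g[235:256,c],45,False)) is not None]
r0=np.median([t[1] for t in T])
S=[(238+e,r) for r in range(int(r0)+5,int(r0)+14) if (e:=cross(g[r,238:262],52)) is not None]
F=[(246+e,r) for r in range(256,276) if (e:=cross(g[r,246:275],85,False)) is not None]
a=ray(d,T,160);b=ray(d,S,160);pa=np.polyfit(a[:,1],a[:,0],1);pb=np.polyfit(b[:,0],b[:,1],1)
print("top far: yaw %.1f  right: yaw %.1f"%(-np.degrees(np.arctan(pa[0])),np.degrees(np.arctan(pb[0]))))
x=(pa[0]*pb[1]+pa[1])/(1-pa[0]*pb[0]);print("top far-right corner",x,pb[0]*x+pb[1])
f=ray(d,F,0);i=f[:,1].argmin();print("foot boundary (kink=far-right corner)",np.round(f[::2,:2],0).tolist())
print(robot.get_state()["tool_pos"])
E
python3 -m crank '0.085 0.001 0 0 0;0.085 0.002 0 0 0;0.085 0.003 0 0 0;0.085 0.004 0 0 0;0.085 0.005 0 0 0;0.085 0.006 0 0 0;0.085 0.007 0 0 0;0.085 0.008 0 0 0'; python3 t.py
```

```text
clock: 11.88
tool_pos: [531.4, 234.7, 0.9]
tcp_rot: [-3.141, 0.0, -0.14]
wrist_force: [-7.6, 2.5, 6.7]
width: 0.994
gripper_force: 2.6
top far: yaw -16.7  right: yaw -16.9
top far-right corner 582.9738764732441 134.51313976341328
foot boundary (kink=far-right corner) [[576.0, 147.0], [571.0, 145.0], [566.0, 143.0], [562.0, 142.0], [557.0, 143.0], [552.0, 145.0], [547.0, 146.0], [542.0, 148.0], [537.0, 149.0], [532.0, 151.0]]
[531.59 234.7    0.87]
```

The far-left foot corner is now about at the bed, with the prism yawed -17°. I'll back off, let it settle upright, and measure. Then I'll nudge its near-left corner sideways (towards -y) to square it.

```bash
python3 -m crank '0.085 -0.003 0 0 0;0.085 -0.006 0 0 0;0.085 -0.009 0 0 0;0.085 -0.015 0 0 0;0.085 -0.04 0 0 0;0.085 -0.075 0 0 0;0.085 -0.1 0 0 0;0.085 -0.11 0 0 0;0.085 -0.11 0 0 0'; python3 t.py
python3 - <<'E'
from h import *
d=get_image("top");i=d["image"][235:295,200:290][:,:,::-1]
cv2.imwrite("pics/h.png",np.clip(cv2.resize(i,None,fx=8,fy=8,interpolation=cv2.INTER_CUBIC).astype(float)*2,0,255).astype(np.uint8))
E
```

```text
clock: 13.15
tool_pos: [422.8, 250.2, 0.6]
tcp_rot: [-3.141, -0.001, -0.139]
wrist_force: [0.1, -0.1, -0.1]
width: 0.994
gripper_force: 0.0
top far: yaw -10.6  right: yaw -15.9
top far-right corner 565.0731925282231 139.74255266185685
foot boundary (kink=far-right corner) [[574.0, 163.0], [569.0, 154.0], [564.0, 145.0], [559.0, 142.0], [554.0, 144.0], [549.0, 145.0], [544.0, 147.0], [539.0, 148.0], [534.0, 150.0], [529.0, 151.0]]
[423.62 250.09   0.38]
```

View pics/h.png

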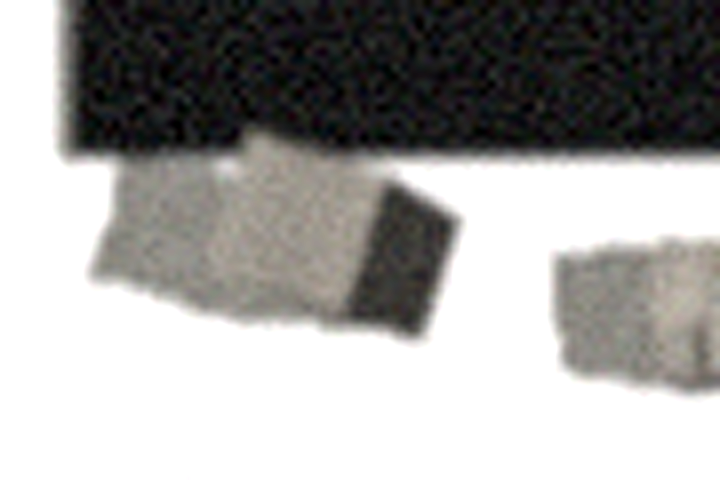

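The prism stands upright again, with yaw about -18.5°. Its foot corners are far-left (575,179), at the bed, and near-left (537,192). Crop pixels: top face (250,130), (388,182), (345,312), (212,262); foot (460,220), (420,338). Now for the sideways nudge.

```bash
python3 -m crank '0.085 0 0 0 2;0.085 0 0 0 4;0.085 0 0 0 6;0.085 0 0 0 8;0.085 0 0 0 10;0.085 0 0 0 12;0.085 0 0 0 14;0.085 0 0 0 16;0.085 0 0 0 16.4;0.085 0 0 0 16.4;0.085 0 0 0 16.4'; python3 -m crank '0.085 0 -0.03 0 0;0.085 0.01 -0.055 0 0;0.085 0.022 -0.061 0 0;0.085 0.03 -0.061 0 0;0.085 0.032 -0.061 0 0;0.085 0.032 -0.061 0 0'
```

```text
clock: 14.72
tool_pos: [422.9, 249.9, 0.3]
tcp_rot: [3.142, -0.0, -1.569]
wrist_force: [1.3, -0.4, -1.0]
width: 0.992
gripper_force: 0.0
clock: 15.48
tool_pos: [483.3, 217.9, 0.5]
tcp_rot: [-3.142, 0.0, -1.571]
wrist_force: [-0.3, 0.4, 0.2]
width: 0.998
gripper_force: 0.0
```

```bash
python3 -m crank '0.085 0.005 0 0 0;0.085 0.01 0 0 0;0.085 0.012 0 0 0;0.085 0.014 0 0 0;0.085 0.016 0 0 0;0.085 0.018 0 0 0;0.085 0.02 0 0 0;0.085 0.022 0 0 0;0.085 0.022 0 0 0'; python3 t.py
```

```text
clock: 16.6
tool_pos: [483.5, 195.3, 0.1]
tcp_rot: [3.141, -0.001, -1.572]
wrist_force: [0.5, 1.4, 0.7]
width: 0.995
gripper_force: 0.0Traceback (most recent call last):
  File "t.py", line 11, in <module>
    a=ray(d,T,160);b=ray(d,S,160);pa=np.polyfit(a[:,1],a[:,0],1);pb=np.polyfit(b[:,0],b[:,1],1)
                     ~~~^^^^^^^^^
  File "h.py", line 6, in ray
    p=np.atleast_2d(p).astype(float);q=np.c_[p,np.ones(len(p))]@np.linalg.inv(d["intrinsics"]).T
                                       ~~~~~~~~~~~~~~~~~~~~~~~~^~~~~~~~~~~~~~~~~~~~~~~~~~~~~~~~~
ValueError: matmul: Input operand 1 has a mismatch in its core dimension 0, with gufunc signature (n?,k),(k,m?)->(n?,m?) (size 3 is different from 1)
```

```bash
python3 - <<'E'
from h import *
np.set_printoptions(linewidth=200)
d=avg("top",3);g=cv2.cvtColor(d["image"],cv2.COLOR_RGB2GRAY)
print("cols 222..266 step2");
for r in range(246,280):print(r,*["%3d"%v for v in g[r,222:267:2]])
E
```

```text
cols 222..266 step2
246  12   9  13  14  18  13  13   7  13  11  16  16  11   7  11  11   9  10   8   7  16   7  14
247   5  13  16  13  14  14  10  13   9   8  13   7  11   4  10  14  15   9  12   9  14   9  16
248  18  14   7  18  11  15  13   9   9   7  10  14   6  15   9  12   9   7  10   4  17  15   9
249  15  10  10   7  13  13  13  12   9  10  11  12  11  10   6  13  12  13  14  11  13  13  10
250  13  13  10   9  10  13   7   8  13  12   6  11   6  10   6  14   6  10  11  12  12  14   8
251  16   4  12  10   5   9  11  13  13  11   9  12   9  12  10  11  13  11  10   6  12  11  14
252   6  10  12  11  10  12  10   6  14  11  10  12  10   9   9  14  15  11   9   9  11  10   3
253  26  25  27  23  31  27  28  26  26  29  28  26  26  28  26  29  28  27  27  28  29  27  32
254  70  68  66  68  67  67  70  67  69  63  50  47  58  66  65  71  68  66  69  67  68  71  69
255 111 105 100 101 102 100 101 105 111  96  71  73  82 101 108 109 113 108 112 110 112 112 110
256 135 117 105 105 108 104 107 111 130 107  84  84  92 110 124 134 136 136 135 135 136 136 135
257 142 103  80  84  86 
[... 1483 characters left out ...]
 107 139 139 136 140 138 142
273  41  41  37  13   5   8   7  21  48  60  66  72  72  78  81  82 116 139 141 141 139 142 140
274  40  41  43  20   9  13   5  11  42  59  59  59  70  74  78  82 124 141 141 140 137 137 139
275  40  41  42  30   9   6  10  22  58  65  65  61  61  65  75  80 130 142 141 139 141 140 141
276  45  39  45  37  19  14   8  48  91  79  78  81  72  70  77  90 135 136 138 137 138 138 138
277  42  42  37  42  18   8  11  63 123 109 113 112 109 105 103 107 138 137 143 139 138 139 138
278  42  44  42  41  28  14   4  62 134 136 135 133 135 134 132 128 138 138 141 141 138 137 138
279  44  46  42  44  33  11   8  48 128 139 139 140 139 143 141 139 140 140 138 140 136 140 138
```

The prism leans about 6° to the right on the knuckle and has hardly turned. I'll back off and let it settle. Then I'll press lightly on the right part of its near face with the fingers' line along x: with its left corner at the bed, that should turn it square.

```bash
python3 -m crank '0.085 -0.003 0 0 0;0.085 -0.006 0 0 0;0.085 -0.009 0 0 0;0.085 -0.013 0 0 0;0.085 -0.03 0.01 0 0;0.085 -0.03 0.055 0 0;0.085 -0.01 0.065 0 0;0.085 0.03 0.065 0 0;0.085 0.04 0.065 0 0;0.085 0.04 0.065 0 0'; python3 - <<'E'
from h import *
d=avg("top",3);g=cv2.cvtColor(d["image"],cv2.COLOR_RGB2GRAY)
for r in range(246,282):print(r,*["%3d"%v for v in g[r,222:267:2]])
E
```

```text
clock: 18.15
tool_pos: [419.0, 155.7, 0.5]
tcp_rot: [-3.141, 0.0, -1.572]
wrist_force: [-0.2, 0.0, 0.8]
width: 0.995
gripper_force: 0.0
246   5  12  16  12   7   8  13  11  10   8   7  16  10  10  13   8  11  11  10   9  13   8  13
247  10   8   7   5   6   8  11  13  11  11  13   6   9  10   9   7  11   9  10  13   5  13   9
248  15  12  12  10  12  11   8   9   9  11  11  12  13  11  10  13  10   7  11   8   9  11  15
249  15   5  15  11  12   9   8  12  15  13  14   7  13  12   9   9   9  10   9   9   9  12  12
250  11  12  13   7  10  15  14  11  15  13  13  12  15  10  13   7  11  10  11  11  12  17   7
251  15  14   9  13  19  31  24  13   7  10   7  11  12   5  11  11   7  10  10   9   2   8   3
252  12   7  11   8  35  54  43  28  19  11  10  10  13  13   9  12  11  16  12   8   8   8  11
253  26  26  27  26  52  77  65  49  41  24  23  23  28  29  27  24  24  27  32  26  27  28  26
254  55  64  67  64  72  82  77  69  60  53  45  52  63  69  70  65  67  67  66  67  69  69  65
255  70  93 102 101  82  78  77  76  73  69  66  72  90 101 108 112 111 107 112 110 111 106 111
256 
[... 1791 characters left out ...]
 103 139 141 137 139 139 141
275 141 135 134 127 109 110 111 111 107  84  75  62  56  49  29  35 112 140 139 137 140 139 139
276 139 140 142 137 137 134 133 136 137 117 107 105 103  89  57  53 123 142 140 142 140 142 139
277 139 140 138 140 139 141 139 137 140 132 133 135 132 125  99  93 134 138 139 141 140 139 139
278 139 140 140 141 141 142 141 140 142 140 139 141 140 142 134 125 138 140 140 140 136 140 141
279 139 136 138 136 138 140 139 139 139 141 141 140 137 139 139 139 139 138 141 139 139 139 140
280 139 140 139 138 140 140 140 141 141 140 140 140 139 142 137 137 140 141 137 138 139 139 138
281 137 140 139 139 140 139 139 138 139 139 141 136 139 140 140 140 137 139 139 141 140 139 137
```

```bash
python3 -m crank '0.085 0.003 -0.01 0 0;0.085 0.006 -0.02 0 0;0.085 0.006 -0.026 0 0;0.085 0.006 -0.029 0 0;0.085 0.006 -0.031 0 0;0.085 0.006 -0.033 0 0;0.085 0.006 -0.035 0 0;0.085 0.006 -0.037 0 0;0.085 0.006 -0.039 0 0;0.085 0.006 -0.039 0 0'; cat > p.py <<'E'
from h import *
d=avg("top",3);g=cv2.cvtColor(d["image"],cv2.COLOR_RGB2GRAY)
for r in range(242,282):print(r,*["%3d"%v for v in g[r,222:267:2]])
E
python3 p.py
```

```text
clock: 19.55
tool_pos: [458.4, 150.2, 0.4]
tcp_rot: [-3.141, 0.0, -1.571]
wrist_force: [0.2, -0.1, -0.4]
width: 0.995
gripper_force: 0.2
242   9  12  13   9   9  16  68  75  67  58  46  33  24  14  10  14  12   8  11   9  10  14   9
243  10  11  10  11   5  25  75  78  74  70  65  57  43  31  24  10  17   8  10  12  17   8  10
244   9  11  11  15  15  33  79  78  76  76  72  70  65  54  44  15  14  13  15  14  10  15  12
245  10   5  12   5   9  41  79  78  74  75  75  75  75  72  66  22   8  10  14  14  13  15  12
246   4   0   4   7  10  53  82  77  75  71  76  74  78  79  73  33  13   5  12   9  13  12  11
247   7   7   7   4   9  64  77  77  74  75  72  73  77  81  73  25   9  11  16  10  12   7   8
248   9   2   6   2  12  71  78  75  74  73  72  74  77  82  69  22   3  10   8  11  12  13  14
249   3   0   6   2  21  75  80  77  71  76  75  74  78  83  58  26  15   7  14   7  13  12  13
250   5  10   4   3  31  78  76  76  76  74  75  74  76  78  47  24  11   4  11  11  10  14  14
251   3   2   2   1  42  81  78  76  74  75  74  76  77  81  45  30  20  17   9   5  12  10  10
252
[... 2176 characters left out ...]
  35 128 143 141 140 138 140
275 126 135 136 127  79  69  69  72  72  56  16  35  53  41  19   8  33 127 140 139 140 142 140
276 117 128 122 118  68  69  70  71  70  53  16  35  55  39  18  12  53 131 140 138 139 136 144
277 121 124 118 113  72  62  59  64  69  56  18  31  46  34  18  19  89 138 140 139 139 140 140
278 126 127 127 123  93  67  50  50  57  58  22  29  49  38  21  31 109 142 141 140 141 139 143
279 105 115 128 130 119  93  58  43  44  52  31  34  61  40  25  35  98 141 142 139 140 138 140
280  66  84 102 117 133 120  88  48  40  45  39  41  56  47  24  26  71 130 141 140 138 139 139
281  39  54  63  84 121 132 118  73  37  32  40  38  52  48  18  19  32 127 141 140 140 138 141
```

It now leans forward about 10° without turning, so I'll back off at once and re-measure. Next I'll turn it upright with a light, loose couple: fingers open wider than the prism around its top, twisting only, with no closing. The yaw should end slightly positive, so the final low push on the left side squares it onto the bed.

```bash
python3 -m crank '0.085 0 0.003 0 0;0.085 0 0.006 0 0;0.085 0 0.009 0 0;0.085 0 0.012 0 0;0.085 0 0.015 0 0;0.085 0 0.02 0 0;0.085 0 0.03 -0.02 0;0.085 0 0.03 -0.08 0;0.085 0 0.03 -0.14 0;0.06 0 0.03 -0.2 0;0.05 0 0.03 -0.22 0;0.05 0 0.03 -0.22 0'; python3 p.py | sed -n '6,38p'
```

```text
clock: 21.2
tool_pos: [428.3, 150.4, 221.8]
tcp_rot: [-3.138, 0.002, -1.571]
wrist_force: [1.4, 0.3, -0.3]
width: 0.586
gripper_force: 0.0
247  14  16   8  10  12   9  11  10  13  10   4   7  10   8  13  13  11  13   6   7  11  10  10
248   3   9  15  12  13  13   7  11  13  15  14  12   9  12   8  14   5  10   7  13  10  15  11
249  11   8   9  10  12  10   9   8  16  14  14   8  13  13  17  13  12  13  14  10   7   9   5
250  10  11  16   5  13  11  13  11  14   9  18  14  13   6   7  10  12  12   8  11  11   8   9
251  12   5   7  15  21  26  24  15   9   9  11   8   6   2   8   5  11   8  11  12  11  14   6
252  11   9  11  14  36  53  42  26  19  10   8  14  11  11   7  13  13  11  13  11   9  11  11
253  26  29  28  28  54  76  64  52  40  31  22  23  26  31  28  26  30  25  31  29  28  29  28
254  57  68  67  66  69  82  77  70  63  53  44  52  59  63  69  68  69  67  66  69  66  67  68
255  80 101 106 105  88  80  78  77  74  70  69  72  84  97 107 113 110 111 108 113 111 110 113
256  83 108 104 104  87  78  79  76  74  75  76  81  92  97 124 135 137 136 137 138 137 135 136
2
[... 1506 characters left out ...]
  69 140 141 140 141 140 140
273 117 105  83  81  71  68  65  58  50  54  62  39  27  29  28  26  82 140 139 142 139 139 143
274 136 129 110 109  89  80  81  78  72  54  50  36  31  28  30  28  92 142 140 140 144 140 138
275 142 139 134 136 121 111 112 111 109  85  71  68  60  49  42  33 107 141 142 141 137 139 144
276 142 142 141 141 135 134 134 134 135 114 110 110 103  97  78  57 115 141 140 141 138 139 140
277 140 138 141 141 143 141 143 142 141 136 134 134 135 129 113  99 130 142 141 141 141 144 141
278 141 141 141 141 140 141 140 139 142 142 140 141 140 139 139 131 135 140 141 141 139 142 141
279 144 141 141 139 139 141 140 139 142 142 142 142 144 138 141 138 141 139 139 140 142 140 138
```

```bash
python3 -m crank '0.05 -0.005 -0.04 0 1;0.05 -0.01 -0.08 0 2;0.05 -0.015 -0.11 0 3;0.05 -0.015 -0.1207 0 3;0.05 -0.015 -0.1207 0 3;0.05 -0.015 -0.1207 0.03 3;0.05 -0.015 -0.1207 0.055 3;0.05 -0.015 -0.1207 0.07 3;0.05 -0.015 -0.1207 0.077 3;0.05 -0.015 -0.1207 0.077 3'; python3 -c "
from h import *
print(robot.get_state()['wrist_force'])"
```

```text
clock: 22.6
tool_pos: [548.4, 164.9, 143.6]
tcp_rot: [-3.141, 0.0, -1.832]
wrist_force: [-0.7, -0.8, 0.2]
width: 0.586
gripper_force: 0.0
[-0.7  -0.78  0.22]
```

```bash
python3 -m crank '0.046 0 0 0 0;0.046 0 0 0 -0.8;0.046 0 0 0 -1.6;0.046 0 0 0 -2.4;0.046 0 0 0 -3.2;0.046 0 0 0 -4;0.046 0 0 0 -4.8;0.046 0 0 0 -5.6;0.046 0 0 0 -6.4;0.046 0 0 0 -7.2;0.046 0 0 0 -7.6;0.046 0 0 0 -7.6'; python3 -m crank '0.046 0 0 0 0.8;0.05 0 0 0 1.6;0.05 0 0 0 2;0.05 0 0 0 2;0.05 0 0 -0.03 2;0.05 0 0 -0.08 2;0.05 0 0.06 -0.08 2;0.085 0 0.12 -0.08 2;0.085 0 0.13 -0.08 2;0.085 0 0.13 -0.08 2'; python3 p.py|sed -n '6,38p'
```

```text
clock: 24.1
tool_pos: [548.8, 165.0, 143.9]
tcp_rot: [-3.14, -0.0, -1.17]
wrist_force: [-0.4, -0.6, 1.2]
width: 0.543
gripper_force: 0.6
clock: 25.35
tool_pos: [428.8, 114.1, 224.0]
tcp_rot: [-3.14, 0.001, -1.343]
wrist_force: [0.4, 0.4, 0.4]
width: 0.995
gripper_force: 0.0
247   4  11  16  12  10  14  10  15  13  12  10  15  15  11   7  13  11  14  10  11   8   7  12
248   9   5  12   9  12  14   9  13   8  10   7  12   9   7  10  14  14  14   5  11  15   8  10
249   8  11  14   3  14   7   9  12  11  15  14  15  14  10  14  11  12   5  10  11   9  10  10
250  13   8  12  10   7   6   2  12  12  16  18  27  11  13  12  11  15   8  13  14   7   7  12
251  10  11  14  13  13  14  17  10  21  31  38  48  23  12   4  13  12  10  17  12   2   6  10
252  16  14   6   9  22  22  25  36  44  59  63  72  37   7  12  12  14   9   9   9  11   6   6
253  27  26  20  27  34  43  54  56  63  76  75  82  43  18  10  25  29  28  29  30  27  26  29
254  54  49  34  57  58  67  71  74  78  78  80  81  44  28  27  54  71  71  68  69  67  69  70
255  70  69  60  72  77  77  76  74  76  80  81  84  48  
[... 1642 characters left out ...]
  32  56 131 141 141 142 143
273  84  83  80  72  69  55  42  27  19  19  17  18  20  29  35  49  62  88 133 144 141 143 143
274 112 114 112  91  81  77  69  62  52  31  20  34  50  63  79 101 111 121 141 139 145 143 140
275 137 135 137 118 112 112 114 106  97  63  59  71  95 109 118 134 136 140 143 141 140 142 142
276 141 142 143 138 135 136 137 136 133 109 103 114 133 139 139 144 141 141 142 141 140 141 142
277 140 141 141 140 140 142 144 141 141 136 137 135 144 143 141 143 144 140 144 141 142 142 142
278 141 143 143 143 144 141 141 143 141 143 145 145 142 142 142 142 142 142 141 139 142 142 142
279 141 143 141 141 139 142 143 141 144 143 141 139 132 118 137 141 142 142 140 141 143 139 143
```

The twist worked: the prism stands upright with yaw about +10°, its far-right corner about 7 mm short of the bed. Next is the low push on the left side, which will square it onto the bed.

```bash
python3 -m crank '0.085 -0.03 -0.01 0 -2;0.085 -0.06 -0.02 0 -4;0.085 -0.09 -0.03 0 -6;0.085 -0.1175 -0.0335 0 -8;0.085 -0.1175 -0.0335 0 -10;0.085 -0.1175 -0.0335 0.02 -12;0.085 -0.1175 -0.0335 0.08 -14;0.085 -0.1175 -0.0335 0.14 -14.6;0.085 -0.1175 -0.0335 0.19 -14.6;0.085 -0.1175 -0.0335 0.217 -14.6;0.085 -0.1175 -0.0335 0.2235 -14.6;0.085 -0.1175 -0.0335 0.2235 -14.6'
```

```text
clock: 27.0
tool_pos: [435.8, 236.6, -0.1]
tcp_rot: [3.141, -0.0, -0.07]
wrist_force: [-0.4, -0.4, -0.0]
width: 0.993
gripper_force: 0.0
```

```bash
python3 -m crank '0.085 0.03 -0.002 0 0;0.085 0.06 -0.0042 0 0;0.085 0.075 -0.0053 0 0;0.085 0.079 -0.0055 0 0;0.085 0.082 -0.0057 0 0;0.085 0.084 -0.0059 0 0;0.085 0.086 -0.006 0 0;0.085 0.088 -0.0062 0 0;0.085 0.09 -0.0063 0 0;0.085 0.09 -0.0063 0 0'; python3 p.py|sed -n '1,34p'
```

```text
clock: 28.25
tool_pos: [525.6, 236.3, -0.2]
tcp_rot: [-3.141, -0.0, -0.07]
wrist_force: [-1.5, 1.2, 0.8]
width: 0.992
gripper_force: 0.0
242  14   9  11   9   8  13   8   9   5   9  17  17   6  10  15  12  17  15  10  17  13  14  12
243  13  18   8   8   9   9  11  12  19  24  31  34  13   9  11  10   8   6  13  10   9   9  11
244  10  10   9  10  10  18  16  30  33  45  58  53  18  10   8   6   8   9  11   7  10   5  14
245   9  10   6  21  25  31  39  51  58  63  75  69  21  12   8  10   8   6  13  16  11   7   8
246  13   9  17  40  48  61  58  68  71  74  81  73  28  14  11  12  10  11   9  11  10   8  12
247  10   6  29  63  69  73  71  75  77  76  79  73  30  13   9   9  13   7  12   7   8  13   8
248   7   3  29  73  78  74  74  76  74  76  78  74  39  16  11   9  13   8  15  12   8   5  11
249   3   6  30  77  78  77  73  73  74  74  76  78  40  20   9  11  12   9  13   7   7   9   7
250  10   6  25  70  78  74  73  73  76  74  78  79  47  24  13  14  11  11  15  16   5  11  11
251   3   0  18  72  76  72  71  75  74  77  76  79  45  25  19  10  12   9   6  15  11  13   8
252
[... 1600 characters left out ...]
  26  73 135 139 136 141 139
269  14  20  25  28  44  64  50  22  23  27  25  26  26  25  24  24  24  64 135 141 138 138 139
270  11   9   4  13  26  56  45  23  22  24  23  23  23  29  20  27  22  52 130 138 142 139 138
271  13   7   8  12  15  38  28  21  13  16  18  23  26  23  23  23  26  45 128 139 138 138 138
272   8   6  23  15  15  24  20  31  16   6   8  18  24  23  25  29  35  61 130 139 138 139 141
273  10  16  39  38  35  34  23  45  16   7   6  14  24  28  45  57  70  94 133 140 141 138 141
274   7  21  51  51  50  53  40  63  23   9   7  26  52  66  94  98 110 129 138 137 141 139 139
275   6  21  58  58  58  58  41  82  30  13  10  49 101 108 127 132 136 138 141 140 138 139 141
```

The foot hasn't moved. The finger tip passes just left of the near-left corner and only the knuckle touches. I'll back off, shift 7 mm to the right, square the tool and push again.

```bash
python3 -m crank '0.085 -0.004 0 0 0;0.085 -0.008 0 0 0;0.085 -0.012 0 0 0;0.085 -0.025 0.001 0 -0.4;0.085 -0.05 0.01 0 -0.8;0.085 -0.05 0.01 0 -0.8;0.085 -0.05 0.01 0 -0.8'; python3 -m crank '0.085 0.02 0 0 0;0.085 0.03 0 0 0;0.085 0.036 0 0 0;0.085 0.039 0 0 0;0.085 0.042 0 0 0;0.085 0.044 0 0 0;0.085 0.046 0 0 0;0.085 0.048 0 0 0;0.085 0.048 0 0 0'; python3 p.py|sed -n '1,34p'
```

```text
clock: 29.28
tool_pos: [474.9, 230.0, 0.2]
tcp_rot: [-3.141, -0.001, 0.001]
wrist_force: [0.1, 0.8, 0.2]
width: 0.994
gripper_force: 0.0
clock: 30.4
tool_pos: [522.5, 229.6, -0.2]
tcp_rot: [3.142, 0.0, -0.001]
wrist_force: [-1.5, 1.8, 1.9]
width: 0.996
gripper_force: 0.8
242   7  18  66  69  75  72  74  72  75  77  78  41  12  10   7  12   5   3  15  13  12   9  14
243   1  13  70  77  72  69  73  72  74  74  78  49  18  15  14  10   9  14  11  15  10  11   9
244   4  13  71  76  74  71  73  69  74  76  76  51  27  11   5  12   8  10  14   9  12   9  10
245   5   6  68  77  77  74  70  75  75  76  79  51  28  20   3   8  13   9  10  14  10   9   9
246   4   7  60  78  72  71  69  75  71  74  79  56  25  18  10  10  10  12  15   7  12  12  12
247   3   8  50  77  73  71  72  72  72  73  77  59  29  23  12   8  12  11  12  12   9  10  15
248   0   4  47  78  78  72  72  72  74  73  79  65  26  27  17  14  17  13   5   8   9  11  15
249   8   7  50  76  72  73  70  69  75  76  78  68  24  24  16  11  12  10  11   8  11  15   7
250   3   1  41  75  74  74  69  71  74  73  76  71  27  31 
[... 1735 characters left out ...]
  26  80 141 138 140 136 140
269  17  11  23  25  28  36  68  41  23  20  26  28  28  23  32  25  24  74 142 137 136 139 140
270  17  18   7   9  13  21  51  34  24  24  18  21  20  28  33  23  22  65 137 139 137 137 139
271  18  11   7   9   8  11  29  26  24  21   8  14  11  21  26  26  26  58 132 139 138 135 139
272  13  13   7  14  19  20  20  21  34  32   8   7  13  28  29  39  49  70 129 139 139 137 140
273  12  16  10  37  37  36  37  35  51  48  14   8   7  41  60  72  95 106 137 140 140 134 138
274  14  18   4  46  53  52  53  45  65  57  14   9  19  79 101 114 127 131 141 137 137 138 139
275  18  15   6  47  56  57  55  50  65  59  16  13  25 109 133 135 139 139 138 140 139 138 139
```

The top is leaning about 11°, so I'll back off now. The fingertip (only 45–54 mm off the tool axis) still misses the corner. I'll line the tool up with the prism's yaw (+11°), which gives the finger about 10 mm of overlap with the body clear. Then I'll turn the tool back to 0 as the bed squares the prism.

```bash
python3 -m crank '0.085 -0.004 0 0 0;0.085 -0.008 0 0 0;0.085 -0.012 0 0 0;0.085 -0.025 0 0 -0.5;0.085 -0.0455 0.01 0 -1.5;0.085 -0.0455 0.015 0 -2.2;0.085 -0.0455 0.015 0 -2.2'; python3 -m crank '0.085 0.01 0 0 0;0.085 0.02 0 0 0;0.085 0.026 0 0 0;0.085 0.029 0 0 0;0.085 0.031 0 0 0;0.085 0.033 0 0 0;0.085 0.034 0 0 0'; python3 p.py|sed -n '4,34p'
```

```text
clock: 31.42
tool_pos: [476.6, 214.5, 0.0]
tcp_rot: [-3.141, -0.0, 0.192]
wrist_force: [-0.9, 0.4, -0.2]
width: 0.999
gripper_force: 0.0
clock: 32.3
tool_pos: [510.3, 221.0, -0.2]
tcp_rot: [3.141, 0.001, 0.192]
wrist_force: [-3.6, 0.3, 3.1]
width: 0.994
gripper_force: 1.0
245  15   8  11  21  24  32  32  39  50  55  60  57  21  12  14  13  10  14   8   9  10  14  12
246   7   7  23  45  51  55  59  62  69  72  77  71  28   9  10   9  10  10   8  13  13   9   9
247   9   2  23  66  72  71  69  72  76  77  80  72  31  14   9   9  11  13   8  10  14  11  14
248   9   9  27  75  80  73  77  78  73  77  79  73  35  14   9  11  10  10   7  13   7   8  10
249   6   1  24  78  79  75  72  72  74  75  79  75  35  24  13   9   9   9  14   8   9   9  15
250   0   7  21  72  77  76  75  75  73  76  76  77  40  22  16  13  15  11   6  12  11  15   5
251   6   8  21  74  79  76  73  76  74  75  79  78  39  28  22  10   5   7   6   7  10  11  12
252   5   2  19  73  78  75  72  75  75  73  80  80  44  27  20  12  12   8  10   6  11  10   9
253  15  14  21  71  75  74  74  74  75  75  77  83  45  25
[... 1448 characters left out ...]
  29  93 138 138 138 138 142
269  12  13  32  64  72  65  39  20  18  17  16  17  19  21  20  25  24  91 139 137 137 137 139
270  12  12  22  58  60  56  36  24  18  18  13  10  16  18  26  23  27  88 140 141 143 139 138
271  14  13  18  41  44  39  29  27  13  17  24  11   6  12  20  22  25  81 141 137 138 138 140
272  14  11  12  24  21  17  14  27  13  24  38  13   8   9  20  28  31  85 139 137 139 136 140
273  12  10  12   8   5   5  13  17  25  29  59  26   4  13  32  66  71 110 137 139 137 141 138
274  14  17  13  12   9  16  25  37  36  34  70  34  14   9  58 109 112 133 140 140 140 142 137
275  15  12  19  11   7  32  42  49  54  41  66  34  10  17  72 134 132 140 139 140 138 137 141
```

Now the finger pushes the foot (3.6 N, lean about 5°, yaw falling to about 8°). I'll continue while turning the tool back.

```bash
python3 -m crank '0.085 0.0015 -0.0003 0 0.2;0.085 0.003 -0.0005 0 0.4;0.085 0.0045 -0.0008 0 0.6;0.085 0.006 -0.001 0 0.8;0.085 0.0075 -0.0013 0 1;0.085 0.009 -0.0015 0 1.2;0.085 0.0105 -0.0018 0 1.4;0.085 0.012 -0.002 0 1.5;0.085 0.012 -0.002 0 1.5'; python3 p.py|sed -n '1,34p'
```

```text
clock: 33.58
tool_pos: [522.2, 225.5, -0.2]
tcp_rot: [-3.141, -0.0, 0.061]
wrist_force: [-1.7, 1.6, 0.5]
width: 0.995
gripper_force: 0.9
242   9  13  11  10  13   9  15  13  13  12  15  14  10  13   8  10  13   7  15   8   6   9  11
243  12  11  12  19  28  24  25  26  27  31  31  31  25   8   8  11  13   9  15  14  14   4  12
244  13  12  10  32  54  46  50  47  51  54  58  57  44   5   8   9  10  11  13  13  10  16  12
245  10   9   9  46  72  69  68  65  69  72  74  78  60  14   8   2  20  11   6  15   9  12   9
246   9  10  10  48  79  78  75  77  74  74  78  80  62  19  13  11  12   4  12   8  12  10  13
247   8   6   9  50  80  77  73  75  75  74  78  81  62  20  11   7   5   7  14  14   9  15   6
248   6   2   2  49  79  74  75  75  72  75  72  79  60  26  22   6  13  16   8   7  10  13   7
249   7   4   7  50  78  76  73  74  75  78  77  80  65  27  22   9   9   8  14  15  10  11   6
250  11   6   3  53  75  78  77  74  76  75  74  78  56  29  26  12   9  11  10  14   5  13  11
251   1   2   4  54  81  77  76  74  74  77  75  82  59  26  28  19  10   8  11  11   9  10  11
252
[... 1600 characters left out ...]
  27 123 138 140 139 140 139
269  16  13  14  18  13  16  18  26  16  19  16   8   8  17  20  21  30 123 140 140 137 139 140
270  13  14   9   2   7   7  13  17  10  28  17   6   6  12  22  20  32 121 139 139 138 138 139
271  17  13  12   4  16  17  22  25  22  41  33   7   6  16  48  48  51 124 141 138 141 139 138
272   7   5   6  12  30  38  39  40  36  62  49  17  12  30  91  98  98 131 136 138 139 139 138
273  15  10  13   7  46  50  54  53  42  68  57  17  10  45 121 130 130 135 139 140 138 137 142
274  10  18  13  14  50  56  54  56  44  66  53  19  13  43 127 141 139 139 137 138 137 139 139
275   8  17  12   7  43  49  50  51  39  50  47  13  10  37 128 140 140 137 140 139 140 139 138
```

The yaw is about 0, the near foot edge is at x≈540 (so the far face is at the bed), and the lean is only about 3°. One more gentle press to seat it, then I'll retreat and check.

```bash
python3 -m crank '0.085 0.001 -0.0003 0 0.2;0.085 0.002 -0.0006 0 0.4;0.085 0.003 -0.001 0 0.6;0.085 0.004 -0.0015 0 0.7;0.085 0.005 -0.0015 0 0.7;0.085 0.005 -0.0015 0 0.7'; python3 -m crank '0.085 -0.003 0 0 0;0.085 -0.006 0 0 0;0.085 -0.01 0 0 0;0.085 -0.02 0 0 0;0.085 -0.06 0 0 0;0.085 -0.09 0 -0.03 2;0.085 -0.09 0 -0.09 4;0.085 -0.09 0.02 -0.13 6;0.085 -0.09 0.04 -0.13 8;0.085 -0.09 0.06 -0.13 10;0.085 -0.09 0.061 -0.13 12'; python3 p.py|sed -n '4,37p'
```

```text
clock: 34.48
tool_pos: [526.8, 227.3, -0.2]
tcp_rot: [-3.141, 0.0, -0.0]
wrist_force: [-2.8, 1.3, -0.9]
width: 0.997
gripper_force: 1.0
clock: 35.85
tool_pos: [436.2, 165.0, 130.0]
tcp_rot: [-3.141, -0.0, -1.054]
wrist_force: [-0.5, 1.1, 0.3]
width: 0.995
gripper_force: 0.0
245   9   8  13   9  11   8  11   9  16  14   9  11  13  12   7  10  14   7   7  16   9  10  12
246  12  14  11  12  17  13  10   8  13  14  14   9   7  10   8   8  14  13  12  10   6  14   6
247  11  11  12   9  10  13  13  13  10   3   9   7   7  15  12  11   9  10   2  14  14   8  15
248  10   6   8  17  24  22  17  22  20  22  19  18  19   9   9  10  14   8  14  13  10  11  15
249  10   8  11  33  47  43  41  45  43  36  38  39  26  11  12  11  12  13   5  17   7  10  13
250   4  15  11  48  71  66  63  61  66  61  59  61  46  19   6  11  16  17   9  10  11   8  10
251  11  13   9  55  81  75  74  74  76  73  75  79  56  20  10  11   8   6  11   6  12  11  10
252  10   5   9  57  82  78  74  73  79  76  77  82  59  23  17  12  12  11  12  10   8  12   9
253  12  14  17  56  79  77  78  74  75  76  78  83  57  
[... 1738 characters left out ...]
  55 126 140 142 139 141 142
272 138 139 141 136 135 135 136 132 118 105 104 102 102 103 102  96  98 133 140 141 141 141 140
273 142 139 142 140 139 142 139 142 141 133 133 132 132 132 133 133 132 137 140 137 142 140 140
274 140 143 141 141 138 141 138 142 141 141 136 141 137 141 138 142 137 140 140 141 141 139 140
275 138 139 139 140 138 140 141 138 139 138 142 142 140 137 141 138 140 139 140 138 138 137 139
276 138 140 138 139 140 141 140 138 139 140 139 139 139 143 138 140 139 138 136 140 140 139 141
277 139 138 141 142 141 139 141 140 141 137 138 140 141 139 139 136 140 140 139 137 141 139 140
278 140 141 138 137 142 139 140 141 140 140 140 139 137 140 142 137 142 140 140 141 140 138 139
```

The prism stands upright and flat against the bed: yaw ≈0°, far face at x≈578, y from 145 to 185. Now I'll push near the top with the finger's back, with the knuckles above the top, to tip it.

```bash
python3 -m crank '0.085 0 0 0 2;0.085 0 0 0 4;0.085 0 0 0 5.92;0.085 0 0 0 5.92;0.085 0 0 0 5.92'; python3 -m crank '0.085 0 -0.02 0 0;0.085 0 -0.035 0 0;0.085 0 -0.043 0 0;0.085 0 -0.048 0 0;0.085 0 -0.053 0 0;0.085 0 -0.058 0 0;0.085 0 -0.064 0 0;0.085 0 -0.07 0 0;0.085 0 -0.076 0 0;0.085 0 -0.082 0 0;0.085 0 -0.088 0 0;0.085 0 -0.094 0 0;0.085 0 -0.1 0 0'
```

```text
clock: 36.62
tool_pos: [436.7, 166.4, 129.8]
tcp_rot: [3.142, -0.0, -1.559]
wrist_force: [-0.6, -0.6, -0.5]
width: 0.996
gripper_force: 0.0
clock: 38.25
tool_pos: [537.3, 166.9, 129.7]
tcp_rot: [-3.142, 0.0, -1.564]
wrist_force: [-0.5, 0.2, -0.2]
width: 0.997
gripper_force: 0.0
```

```bash
python3 -m crank '0.085 0 -0.006 0 0;0.085 0 -0.012 0 0;0.085 0 -0.012 0 0;0.085 0 0.02 0 0;0.085 0 0.06 0 0;0.085 0 0.09 0 0;0.085 0 0.1 0 0;0.085 0 0.1 0 0'; python3 - <<'E'
from h import *
d=avg("top",2);g=cv2.cvtColor(d["image"],cv2.COLOR_RGB2GRAY)
i=d["image"][175:295,190:310][:,:,::-1];s=get_image("side")["image"][190:350,220:380][:,:,::-1]
o=np.hstack([cv2.resize(x,(400,400),interpolation=cv2.INTER_CUBIC) for x in(i,s)])
cv2.imwrite("pics/k.png",np.clip(o.astype(float)*2,0,255).astype(np.uint8))
E
```

```text
clock: 39.25
tool_pos: [437.0, 166.4, 130.2]
tcp_rot: [-3.141, 0.0, -1.563]
wrist_force: [0.3, 0.6, -0.1]
width: 0.996
gripper_force: 0.0
```

View pics/k.png

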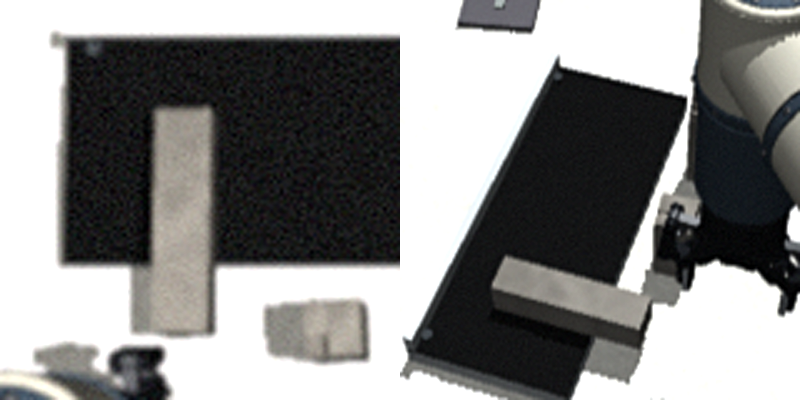

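It lies on the bed, near end jutting out: in the left crop it spans columns 153–213, far end at row 107 and near end at row 333, square to the bed. I'll compute its near end, close the fingers and lower to mid-height behind it.

```bash
cat > q.py <<'E'
from h import *
d=avg("top",2);g=cv2.GaussianBlur(cv2.cvtColor(d["image"],cv2.COLOR_RGB2GRAY),(3,3),0).astype(float)
m=(g[180:252,225:265]>45).astype(np.uint8)   # bar over black bed
n,l,s,c=cv2.connectedComponentsWithStats(m);k=1+s[1:,4].argmax();x0=225
far=[];
for col in range(238,252):
    v=g[190:245,col];i=np.where((v[:-1]<45)&(v[1:]>=45))[0]
    if len(i): i=i[0];far.append((col,190+i+(45-v[i])/(v[i+1]-v[i])))
f=ray(d,far,65);p=np.polyfit(f[:,1],f[:,0],1)
L=[];Rr=[]
for r in range(225,250):
    w=np.where(g[r,225:265]>45)[0]
    if len(w): L.append((225+w[0]-.5,r));Rr.append((225+w[-1]+.5,r))
a=ray(d,L,65);b=ray(d,Rr,65)
print("far end x %.1f yaw %.1f | left y %.1f right y %.1f yaw %.1f %.1f"%(np.median(f[:,0]),-np.degrees(np.arctan(p[0])),np.median(a[:,1]),np.median(b[:,1]),*[np.degrees(np.arctan(np.polyfit(e[:,0],e[:,1],1)[0])) for e in(a,b)]))
v=g[170:200,300];print("stop/bed rows",[ (170+i,int(v[i])) for i in range(10,22)], ray(d,(300,187),47)[0])
E
python3 q.py
python3 -m crank '0 0 0 0.02 0;0 0 -0.005 0.05 0;0 0 -0.01 0.08 0;0 0 -0.02 0.093 0;0 0 -0.03 0.095 0;0 0 -0.04 0.095 0;0 0 -0.04 0.095 0'
```

```text
far end x 687.9 yaw 0.2 | left y 184.7 right y 144.1 yaw 0.7 -2.9
stop/bed rows [(180, 139), (181, 138), (182, 139), (183, 138), (184, 126), (185, 97), (186, 56), (187, 25), (188, 13), (189, 11), (190, 12), (191, 12)] [739.59  32.51  47.  ]
clock: 40.38
tool_pos: [478.3, 166.9, 35.7]
tcp_rot: [-3.14, 0.001, -1.565]
wrist_force: [-0.2, 0.5, -0.5]
width: -0.0
gripper_force: 0.0
```

```bash
python3 -m crank '0 0.002 -0.015 0 0;0 0.002 -0.028 0 0;0 0.002 -0.033 0 0;0 0.002 -0.037 0 0;0 0.002 -0.041 0 0;0 0.002 -0.045 0 0;0 0.002 -0.049 0 0;0 0.002 -0.053 0 0;0 0.002 -0.057 0 0;0 0.002 -0.061 0 0;0 0.002 -0.065 0 0;0 0.002 -0.069 0 0;0 0.002 -0.073 0 0;0 0.002 -0.077 0 0;0 0.002 -0.08 0 0;0 0.002 -0.08 0 0'; python3 q.py
```

```text
clock: 42.38
tool_pos: [555.2, 164.6, 34.6]
tcp_rot: [3.138, -0.001, -1.564]
wrist_force: [-5.0, 0.0, 4.4]
width: 0.002
gripper_force: 2.6
far end x 604.2 yaw -7.7 | left y 210.8 right y 144.4 yaw 3.7 -18.1
stop/bed rows [(180, 136), (181, 136), (182, 136), (183, 135), (184, 124), (185, 95), (186, 55), (187, 24), (188, 10), (189, 8), (190, 11), (191, 12)] [739.59  32.51  47.  ]
```

```bash
cat > p2.py <<'E'
from h import *
d=avg("top",2);g=cv2.cvtColor(d["image"],cv2.COLOR_RGB2GRAY)
for r in range(180,232,1 if 0 else 2):print(r,*["%3d"%v for v in g[r,228:262:2]])
print(ray(d,[(244,186),(244,190),(244,194),(244,198)],65)[:,0])
E
python3 p2.py
```

```text
180 135 132 135 138 139 135 136 133 137 135 137 134 137 133 139 135 135
182 135 136 139 138 137 136 133 135 135 138 136 136 138 136 137 133 139
184 128 131 131 130 132 131 129 126 128 128 127 127 132 131 131 127 130
186  51  53  54  50  53  56  52  58  51  53  50  55  53  52  53  51  46
188   9   7  14  12  14  20  14  13  19  17  15  17  19  11  10  14  12
190   5  13   7   8  45  59  61  57  57  55  56  60  49  16  12  12   4
192  16  10   9   5  53  75  74  72  74  74  77  76  70  24   3  10  10
194  13  13   1   3  55  76  74  71  71  77  75  75  67  23   8  18   6
196  15  10   4   3  55  76  77  73  73  76  72  73  62  17  10   9  11
198  18  17   5   7  56  77  76  75  74  72  78  80  56  18  15  15  16
200   6   7  10   3  59  75  77  76  77  70  77  74  59  18   9  10   7
202   8  12   9  10  66  75  75  76  72  76  74  77  66  20   9  16   1
204  11   7   4   4  65  75  74  76  76  76  79  81  67  22  12  13   6
206  19   3   4   7  67  76  77  81  76  77  78  82  62  24  13  13  12
208   4   8   0   6  71  78  77  75  79  74  78  79  62  22  10  18   9
210  10  15   7   5  65  81  80  80  79  79  80  78  62  21  11  11   4
212  10  12   3  11  68  82  78  79  78  79  78  82  65  25  14  12  13
214  12  11   1   9  68  75  75  72  76  81  81  85  65  26  14   6  14
216   9  13   3   3  66  77  75  74  74  79  82  87  65  20  13   8   8
218  13   9   7   6  70  79  76  77  76  82  87  81  65  27  11  14  11
220   4   6   3  12  69  81  77  76  84  83  84  83  63  23   7  14  11
222  18   8  12   7  76  84  78  80  85  85  82  82  63  26  13  15   9
224  67  17   2   5  75  84  86  85  89  90  88  83  63  29  11   6  11
226 122  63  22  16  72  84  85  84  85  86  84  82  65  25  10  16  16
228 127 107  52  39  62  85  85  85  86  80  78  81  62  23   6  12   6
230 104 133  84  40  43  65  86  85  82  82  83  81  63  27  11  19  11
[739.2  729.45 719.72 710.  ]
```

The bar is straight, with its far end at x≈730 and about 12 mm to go. I'll push on in small steps until the force rises.

```bash
python3 -m crank '0 0 -0.003 0 0;0 0 -0.006 0 0;0 0 -0.008 0 0;0 0 -0.01 0 0;0 0 -0.011 0 0;0 0 -0.012 0 0'; python3 -m crank '0 0 -0.001 0 0;0 0 -0.002 0 0;0 0 -0.002 0 0'; python3 p2.py | sed -n '2,9p'
```

```text
clock: 43.32
tool_pos: [566.9, 164.7, 34.6]
tcp_rot: [3.138, -0.001, -1.564]
wrist_force: [-6.8, -0.6, 4.4]
width: -0.004
gripper_force: 3.4
clock: 43.7
tool_pos: [569.0, 164.7, 34.6]
tcp_rot: [3.138, -0.001, -1.564]
wrist_force: [-6.3, -0.2, 4.8]
width: 0.006
gripper_force: 3.1
182 134 139 139 137 137 136 137 139 134 139 134 136 132 138 137 139 135
184 132 132 129 129 117 107 110 106 102 101 100 106 108 124 129 129 129
186  50  50  52  49  69  78  77  73  70  75  75  78  65  51  51  55  56
188  15  12   6   8  52  74  72  72  73  72  71  78  57  21   2  11   6
190  13  12   6   4  54  77  72  72  71  74  73  75  63  19  12  11  11
192   7  13   5   5  55  78  74  72  76  76  76  76  59  20  14  13  16
194   6  13   1   2  55  76  73  76  75  70  74  76  62  23  12   9   7
196   9  12   7  10  66  78  77  74  76  75  77  79  60  23  13  14   6
```

```bash
python3 -m crank '0 0 -0.0007 0 0;0 0 -0.0015 0 0'; python3 -m crank '0 0 -0.0007 0 0;0 0 -0.0015 0 0';python3 -m crank '0 0 -0.0007 0 0;0 0 -0.0015 0 0'
```

```text
clock: 44.05
tool_pos: [569.9, 164.7, 34.6]
tcp_rot: [3.137, -0.001, -1.564]
wrist_force: [-11.6, 0.6, 8.0]
width: 0.002
gripper_force: 5.2
clock: 44.3
tool_pos: [570.0, 164.7, 34.6]
tcp_rot: [3.134, -0.001, -1.564]
wrist_force: [-15.5, 1.9, 11.7]
width: 0.005
gripper_force: 8.0
clock: 44.55
tool_pos: [570.0, 164.6, 34.6]
tcp_rot: [3.132, -0.002, -1.565]
wrist_force: [-20.8, 2.5, 15.0]
width: -0.004
gripper_force: 10.8
```

The bar is seated: the force jumps while the position stays put. I'll retreat and verify.

```bash
python3 -m crank '0 0 0.003 0 0;0 0 0.006 0 0;0 0 0.012 0 0;0 0 0.04 0 0;0 0 0.09 0 0;0 0 0.13 -0.03 0;0 0 0.14 -0.1 0;0 0 0.14 -0.1 0;0 0 0.14 -0.1 0'; python3 - <<'E'
from h import *
d=avg("top",3);g=cv2.GaussianBlur(cv2.cvtColor(d["image"],cv2.COLOR_RGB2GRAY),(1,3),0).astype(float)
E=[]
for c in range(238,251):
    v=g[180:190,c];i=np.where((v[:-1]>105)&(v[1:]<=105))[0][0];E.append((c,180+i+(v[i]-105)/(v[i]-v[i+1])))
f=ray(d,E,65);print(np.median(f[:,0]),np.polyfit(f[:,1],f[:,0],1)[0])
L=[];Q=[]
for r in range(192,250):
    w=np.where(g[r,225:265]>45)[0];L.append((225+w[0],r));Q.append((225+w[-1],r))
for e in(L,Q):
    b=ray(d,e,65);print("side y %.1f yaw %.2f"%(np.median(b[:,1]),np.degrees(np.polyfit(b[:,0],b[:,1],1)[0])))
s0=cv2.imread("pics/top0.png")[:,:,::-1].astype(int);D=np.abs(cv2.GaussianBlur(d["image"],(5,5),0).astype(int)-cv2.GaussianBlur(s0.astype(np.uint8),(5,5),0)).max(2)
print("half,chipped,scope,water diffs",[D[a:b,c:e].max() for a,b,c,e in((260,288,268,302),(258,286,318,362),(283,308,108,155),(230,265,112,158))])
E
```

```text
clock: 45.68
tool_pos: [435.7, 164.6, 135.4]
tcp_rot: [-3.14, 0.002, -1.564]
wrist_force: [0.2, 0.3, -0.7]
width: 0.007
gripper_force: 0.0
744.7568781048404 0.010984425532865903
side y 184.1 yaw 0.44
side y 145.9 yaw 0.53
half,chipped,scope,water diffs [np.int64(3), np.int64(3), np.int64(72), np.int64(3)]
```

```bash
python3 - <<'E'
from h import *
a=cv2.imread("pics/top0.png",0);b=cv2.cvtColor(get_image("top")["image"],cv2.COLOR_RGB2GRAY)
for g in(a,b):
    m=g[283:308,105:135]<30;print(m.sum(),np.argwhere(m).mean(0))
E
python3 -c "
from bench import robot
print(robot.close_job())"
```

```text
324 [12.23 19.76]
323 [12.31 19.81]
the job is handed in; nothing more can be done
None
```

The whole prism lies on its side on the bed with its end flat against the stop bar (yaw about 0.5°). The job is handed in at about 46 s, and both broken prisms, the microscope and the water bottle are unmoved in the images. Getting it square took several pushes: it leaned up to about 11° while being slid, though it stood upright and flat against the bed before I tipped it, and I turned it once with loose open fingers at its top (no closing or lifting).

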